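# Fill a pail at the dryer-ball dispenser

## Robot

A 7-joint arm with a two-finger parallel gripper is mounted at the origin on the work surface. World frame = base frame: x ahead of the robot, y to its left, z up, the work surface at z = 0. Lengths are in m, angles in rad, forces in N, time in s.
With the tool pointing down it reaches from about 0.4 to 0.85 m from the base axis. Payload 10.4 kg.
Tool frame: the origin (TCP) lies on the centre line of the jaws, within the pads' length; the fingertips stand 11 mm ahead of it and the grasp point (between the pads) lies 8 mm behind it; z points along the fingers, y is the line along which they close (so a half turn about z gives the same grasp; the last joint's range is limited). The gripper opens to 87 mm and grips with 3 to 60 N. Pads are 19 mm wide; open, the fingers measure 117 mm over their backs; the gripper's body (75 mm by 190 mm) begins 51 mm behind the grasp point.
Start: joints at [1.196, 0.332, -0.065, 1.46, 0.022, 1.35, -0.088], TCP at [0.215, -0.587, 0.234] pointing down, gripper open.
Joint ranges: [-2.6, 2.6], [-0.5, 2.12], [-1.47, 1.34], [0.16, 2.42], [-1.27, 4.41], [0.06, 2.06], [-2.6, 2.6]. Speed limits (rad/s): [2.22, 2.22, 2.79, 2.79, 3.14, 3.14, 3.14].

## Interface

Orientations are given as a unit quaternion [x, y, z, w].
In Python, from bench import r gives the robot as it stands.
- The arm moves only by the shell command python3 -m pendant 'ROWS' [OPENING] [FORCE]. ROWS is JSON, a list of rows, each a list of 4 numbers: the shift along the tool's x, y, z in m, then the turn about the tool's z in rad. A call has 1 to 8 rows; each row shifts and turns the commanded pose from where the row before left it, along the tool's axes as they then stand; what a row does not reach is not made up. A row lasts 1/12 s, in which the tool goes at most 41.7 mm and 7.16 degrees, less where a joint would pass 70% of its speed; a pose out of reach is approached as far as the arm can. A call with a gripper value outside its range is refused whole. OPENING is the opening, from 0 (shut) to 1 (fully open), set as the call begins (- or left out, the last holds). The fingers move at their own pace and stop on an object; FORCE is the grip in N (left out, the last holds). Time passes only in rows, so rows that do not move let the fingers close. It gives the time, the measured TCP pose, the force, the opening and the grip force at its end, in the units of the state.
- r.read_state(): the state, without advancing time (a new reading comes with each control period).
- r.camera(name): name is "side" or "top"; returns a dict with "img" (480x640x3 uint8, red, green, blue), "camera_matrix" (3x3 intrinsics, pixels), "xyz" and "attitude" of the camera in the world. Camera axes: x right, y down, z forward; pixel columns grow to the right and rows downward; lengths in m; the calibration is good to about 2 mm. A picture is of the moment at which its call begins. There is no depth.
- r.close_job(): hands the job in; it is judged then, once.
Trained networks look in the newest picture that a camera, given by its name, has taken for a name from the list of things; names that differ only in an ending like _2 or _b are one class to them, and where a whole thing is asked for, a point or a joint stands for the part that bears it (a point fixed in the world has none). Each returns a list of dicts, best first, with "score" (0 to 1); they miss things now and then, are a little off and sometimes report something else, mostly with a low value. They report only what shows in the picture. A call takes as long as a camera call.
- r.outline_of(thing, camera): "mask" (480x640 bool, what is visible of it) and "bbox" ([centre column, centre row, width, height] in pixels, round what is visible of it).
The state is a dict: "time": time; "joint_positions": joint angles; "joint_vel": joint speeds; "joint_torque": joint torques, N m; "ee_pos": TCP position; "eef_rot": TCP orientation; "ft_force": force on the tool from outside, world axes, zero at the start; "torque": the same for the moment, N m; "width": finger opening in m; "grip_force": force on a finger pad.
Only numpy, scipy, OpenCV 4.12 (cv2) and the standard library are available. Lean on these libraries where they do the work, as an engineer would, in place of code of your own. Each camera call takes 0.05 s, during which the arm holds its last target. There are 200 camera calls.

## Task

Fetch the dryer balls: hang the yellow pail by its handle on the two hooks of the dispenser's spout and let go of it, then pull the red T-handle of the spring-closed gate out until its pointer is at the yellow mark and keep it there, so that all four balls run down into the hanging pail. Finish while still holding the gate open at the mark. Spill no ball, and leave the blue pail and the other things on the table where they are.

Things in the scene. Friction and masses are not known exactly. Their poses are not given: they have to be found in the camera images.
- yellow_pail: Yellow round pail, the one to use: 115 mm high, rim 134 mm across, wall 3 mm, about 0.25 kg, with a stiff upright steel hoop handle. Origin: centre of underside, z up. Hoop in the pail's x-z plane: legs at x = +-72 mm, slanting in at the top to a level bar along x, 240 mm above the underside. It and the blue pail may start in either of two places.
- yellow_pail_bar (a point): Middle of the top bar of the yellow pail's hoop, on its centre line (125 mm above the rim): a round rod 8 mm thick, straight for 100 mm along the pail's x; the legs are 203 mm up before slanting in. Same axes as the pail.
- blue_pail: Blue pail of the same build and size as the yellow one; not to be used or shifted. Origin: centre of underside.
- dispenser: Fixed dryer-ball dispenser. Origin: on the table under the middle of its hooks, z up; in its axes (mm): clear bin and pedestal, x +-40 (foot +-55), y 170 to 340, top 480; chute sloping down to -y, 70 wide, top 296 at y 90 to 170, 262 nearer the spout; gate blade across it at y 100, guide 135 out on the +x side; gate handle on the -x side.
- spout (a point): Centre of the lower mouth of the spout box, 190 mm above the table, straight under hooks. The box is 70 mm wide (x) and reaches from 37 mm on the -y side to the chute on the +y side; open at top and bottom, end wall up to 248 mm above the table. The -y end is free: the pail's hoop comes over the spout from there, bar parallel to the dispenser's x.
- hooks (a point): Place of the middle of the pail's bar when hung, 273.5 mm above the table, dispenser's axes. Two upturned hooks stand on the spout's side walls at x = +-33 mm, 60 mm clear between; seat 24 mm wide along y, outer (-y) tip up to 289 mm, back to 293 mm: carry the bar's centre line over the tip at 297 mm or higher, then lower it. A hung pail swings, its underside 34 mm up.
- gate (a joint): Travel of the gate in m: 0 shut (at the start), grows as it is pulled out along the dispenser's -x, hard stop at 0.080. The pointer is at the yellow mark at 0.064; there the chute is fully open, short of it or past it the blade narrows the way. A spring shuts it when let go: 3.3 N at 0, rising 110 N/m to about 10.5 N at the mark, plus 0.5 N friction.
- gate_grip (a point): Middle of the red crossbar of the gate's upright T-handle: round, 16 mm thick, 72 mm long along the dispenser's y, 283 mm above the table, on a 12 mm post; 43 mm free height under the bar on both sides down to a black block 34 mm long (x). Moves with the gate; shut, it is 112 mm to -x of the chute's middle line. Dispenser's axes.
- pointer (a point): Small red pointer at the foot of the slide block, under the T-handle; moves with the gate.
- mark (a point): Yellow line across the black guide rail under the handle, fixed, 64 mm out (dispenser's -x) from the pointer's place when shut. The rail's end stop stands 30 mm further out, 221 mm above the table.
- ball1: Green knobbly hard plastic dryer ball, 48 mm, 40 g; origin at its centre. At the start number 1 in the row waiting behind the shut gate in the dispenser.
- ball2: Blue knobbly hard plastic dryer ball, 48 mm, 40 g; origin at its centre. At the start number 2 in the row waiting behind the shut gate in the dispenser.
- ball3: Green knobbly hard plastic dryer ball, 48 mm, 40 g; origin at its centre. At the start number 3 in the row waiting behind the shut gate in the dispenser.
- ball4: Blue knobbly hard plastic dryer ball, 48 mm, 40 g; origin at its centre. At the start number 4 in the row waiting behind the shut gate in the dispenser.
- softener: White bottle, 72 mm across, 190 mm high, blue cap; bystander. Origin: centre of underside.
- detergent: Orange bottle, 84 mm across, 210 mm high, red cap; bystander. Origin: centre of underside.
- token_cup: Grey cup, 70 mm across, 80 mm high; bystander. Origin: centre of underside.
- lint_brush: Brush with a wooden handle, 200 mm long, lying flat; bystander.
- peg_tray: Green open tray 150 x 110 x 45 mm; bystander. Origin: centre of underside.
- stain_jar: Amber jar with white lid, 60 mm across, 70 mm high; bystander. Origin: centre of underside.

How it is judged:
By the outcome, as a careful person would: the job done as asked, in the order asked, and still so for the second after the job is handed in, while the arm keeps its last pose, push and grip.
It also fails if it takes over 56 s, if anything falls off the work surface, if the arm or the gripper's body presses on something with over 40 N, if the wrist force passes 120 N, or if a joint passes its speed limit or range.

## Working session

There is one attempt and no reset: what is moved stays moved. The work goes in short steps, Python scripts to look and compute and a shell command to move; the robot and the scene stay as the last step left them, time stands still between calls to the robot, and variables do not carry over. Pictures are saved under pics/ and viewed, at most 10 in all, crops included, and the job is handed in when it is done.

```bash
ls; mkdir -p pics
python3 - <<'E'
from bench import r
import cv2,numpy as np
s=r.read_state();print({k:np.round(v,3).tolist() for k,v in s.items()})
for n in("side","top"):
    c=r.camera(n);cv2.imwrite(f"pics/{n}0.png",c["img"][:,:,::-1])
    print(n,np.round(c["camera_matrix"],1).tolist(),np.round(c["xyz"],4),np.round(c["attitude"],4).tolist())
    for t in("yellow_pail","blue_pail","dispenser","gate","yellow_pail_bar","gate_grip","pointer"):
        try:
            for o in r.outline_of(t,n)[:2]: print(t,round(o["score"],2),np.round(o["bbox"],1).tolist())
        except Exception as e: print(t,e)
E
```

```text
pics
{'time': 0.0, 'joint_positions': [1.196, 0.333, -0.065, 1.461, 0.022, 1.35, -0.088], 'joint_vel': [0.0, -0.002, 0.001, 0.001, 0.001, -0.002, -0.0], 'joint_torque': [-0.0, -62.325, 0.025, -38.989, -0.061, 0.04, 0.0], 'ee_pos': [0.215, -0.586, 0.233], 'eef_rot': [0.985, 0.175, -0.0, -0.001], 'ft_force': [0.345, 0.307, -0.644], 'torque': [0.026, 0.011, 0.024], 'grip_force': 0.0, 'width': 0.087}
side [[467.4, 0.0, 321.0], [0.0, 467.4, 243.0], [0.0, 0.0, 1.0]] [-0.1328  0.8907  1.0725] [-0.3046, 0.8502, -0.4071, 0.1367]
yellow_pail 0.81 [356.4, 210.1, 41.1, 75.1]
blue_pail 0.94 [415.4, 214.6, 40.8, 68.9]
dispenser 0.61 [253.3, 261.8, 154.6, 166.7]
gate 0.87 [293.7, 249.2, 26.2, 30.6]
yellow_pail_bar 0.85 [355.9, 211.9, 44.0, 73.3]
gate_grip 0.57 [296.0, 250.4, 28.7, 23.7]
pointer 0.9 [291.8, 249.8, 26.0, 32.4]
pointer 0.56 [398.1, 280.9, 13.3, 47.7]
top [[588.8, 0.0, 315.0], [0.0, 588.8, 239.0], [0.0, 0.0, 1.0]] [0.2544 0.0501 1.6001] [0.7064, -0.7015, 0.0668, -0.0671]
yellow_pail 0.65 [431.4, 203.9, 56.1, 65.8]
dispenser 0.83 [228.2, 210.1, 184.6, 147.4]
dispenser 0.2 [263.2, 231.8, 31.8, 37.4]
gate 0.75 [263.2, 229.9, 31.4, 36.1]
yellow_pail_bar 0.86 [434.4, 205.1, 51.5, 65.1]
gate_grip 0.91 [264.2, 229.9, 26.5, 34.9]
pointer 0.86 [265.1, 231.4, 27.7, 40.8]
pointer 0.54 [196.6, 334.7, 26.9, 26.2]
```

View pics/side0.png

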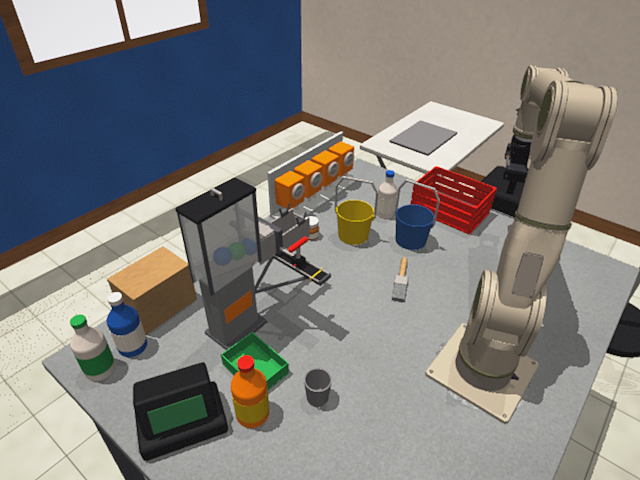

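View pics/top0.png

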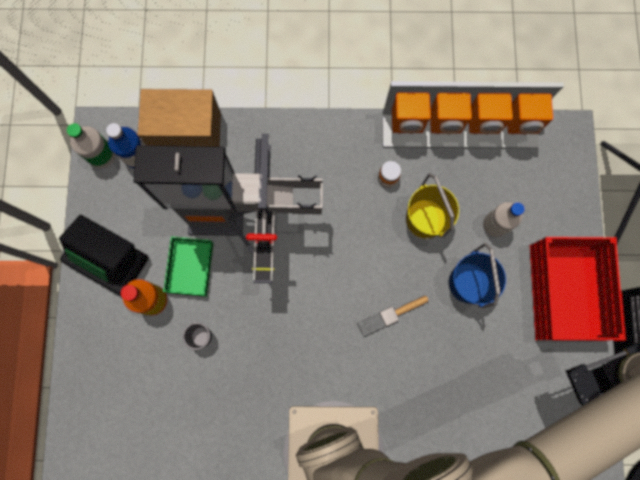

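The side view shows the yellow pail at (356,215), the blue one at (415,220), and the dispenser with its red gate handle at (297,245). In the top view, yellow is at (432,211), blue at (478,278), the spout at (310,193) and the red T at (262,237). I'll zoom on the pail and spout.

Run:
```python
import cv2,numpy as np
t=cv2.imread("pics/top0.png");s=cv2.imread("pics/side0.png")
def c(i,x,y,w=100,h=75,k=4):
    o=cv2.resize(i[y:y+h,x:x+w],None,fx=k,fy=k,interpolation=cv2.INTER_CUBIC)
    for j in range(0,w,10):cv2.putText(o,str(x+j) if j%20==0 else "|",(j*k,8),0,.3,(255,255,255))
    for j in range(10,h,10):cv2.putText(o,str(y+j)+"-",(0,j*k+3),0,.3,(255,255,255))
    return o
a=np.vstack([np.hstack([c(t,390,165),c(t,240,165)]),np.hstack([c(s,320,172),c(s,245,205)])])
cv2.imwrite("pics/z0.png",a)
```

```text
(no output)
```

View pics/z0.png

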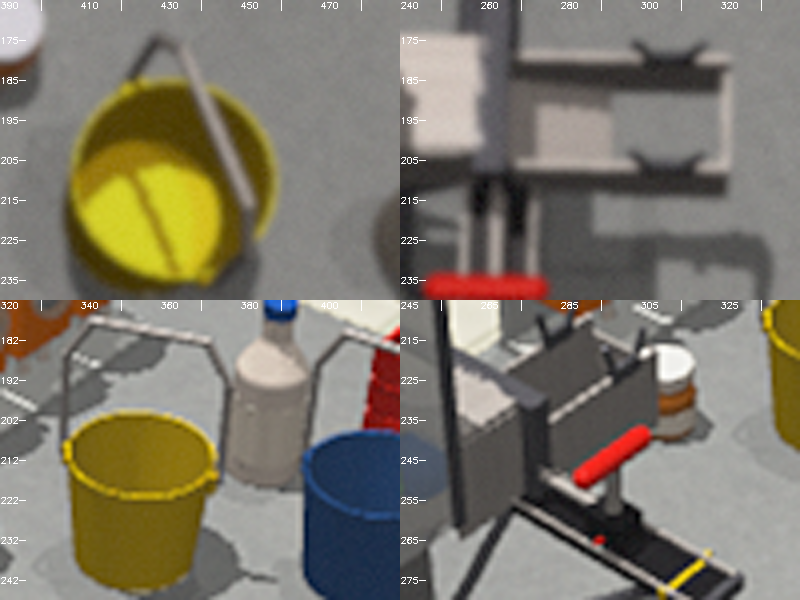

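```bash
cat > h.py <<'E'
import numpy as np,cv2
from scipy.spatial.transform import Rotation as R
CAM={"side":(np.array([[467.4,0,321],[0,467.4,243],[0,0,1]]),np.array([-.1328,.8907,1.0725]),R.from_quat([-.3046,.8502,-.4071,.1367]).as_matrix()),
"top":(np.array([[588.8,0,315],[0,588.8,239],[0,0,1]]),np.array([.2544,.0501,1.6001]),R.from_quat([.7064,-.7015,.0668,-.0671]).as_matrix())}
def P(n):
    K,t,A=CAM[n];return K@np.c_[A.T,-A.T@t]
def tri(s,t):
    X=cv2.triangulatePoints(P("side"),P("top"),np.array(s,float).reshape(2,1),np.array(t,float).reshape(2,1)).ravel();return X[:3]/X[3]
def proj(n,X):
    x=P(n)@np.append(X,1);return x[:2]/x[2]
def onz(n,p,z):
    K,t,A=CAM[n];d=A@np.linalg.solve(K,[p[0],p[1],1]);return t+d*(z-t[2])/d[2]
E
python3 - <<'E'
from h import *
np.set_printoptions(precision=4,suppress=True)
for n,s,t in[("bar",(357.9,180),(443.8,196.2)),("hooks",(292.5,218),(307.3,192.3)),("grip",(298,244.2),(262,237))]:
    X=tri(s,t);print(n,X,proj("side",X)-s,proj("top",X)-t)
b=[onz("top",p,.24) for p in((435.5,176),(452.5,217))];print("bar ends",b,np.linalg.norm(b[0]-b[1]),np.degrees(np.arctan2(*(b[0]-b[1])[1::-1])))
b=[onz("side",p,.24) for p in((343.2,177.5),(372.5,182.8))];print("bar ends side",b,np.linalg.norm(b[0]-b[1]),np.degrees(np.arctan2(*(b[0]-b[1])[1::-1])))
h=[onz("top",p,.272) for p in((307.5,178.8),(307,205.8))];print("hooks",h)
# spout end wall & side walls at z=.248/.262
w=[onz("top",p,.248) for p in((321.8,178.5),(321.2,212))];print("endwall",w)
w=[onz("top",p,.262) for p in((268.5,178.5),(320,178.5))];d=w[0]-w[1];print("wall dir deg from y",np.degrees(np.arctan2(d[0],d[1])))
g=[onz("top",p,.283) for p in((246.5,237),(276.5,237))];print("grip ends",g)
E
```

```text
bar [ 0.6204 -0.2556  0.2398] [-0.6278 -0.1435] [0.2722 0.5083]
hooks [0.6233 0.0704 0.2601] [-0.0555 -0.0151] [0.0235 0.0387]
grip [0.5112 0.1725 0.2832] [0.164  0.0427] [-0.0637 -0.1074]
bar ends [array([ 0.6715, -0.2367,  0.24  ]), array([ 0.5708, -0.2738,  0.24  ])] 0.10733805937469575 20.21093587183169
bar ends side [array([ 0.6658, -0.2366,  0.24  ]), array([ 0.5702, -0.2733,  0.24  ])] 0.10243371989443485 21.027398842051376
hooks [array([0.6528, 0.0701, 0.272 ]), array([0.5877, 0.0707, 0.272 ])]
endwall [array([0.661 , 0.0364, 0.248 ]), array([0.5789, 0.0374, 0.248 ])]
wall dir deg from y -0.40157059869208056
grip ends [array([0.5108, 0.2077, 0.283 ]), array([0.5112, 0.1393, 0.283 ])]
```

```bash
python3 - <<'E'
from h import *
for n,p in(("jar",(390,182)),("softener",(504,220)),("crateL",(533,240)),("blue",(478,278))):print(n,onz("top",p,0.0).round(3))
E
python3 -m pendant '[[0,0,-0.03,0],[0,0,-0.035,0],[0,0,-0.035,0],[0,0,-0.035,0],[0.025,-0.009,-0.03,0],[0.027,-0.009,0,0],[0.027,-0.009,0,0],[0.027,-0.009,0,0]]' 1
python3 -m pendant '[[0.03,-0.01,0,0],[0.03,-0.01,0,0],[0.03,-0.01,0,0],[0.03,-0.01,0,0],[0.03,-0.01,0,0],[0.03,-0.01,0,0],[0.03,-0.01,0,0],[0.03,-0.01,0,0]]'
```

```text
jar [ 0.727 -0.158  0.   ]
softener [ 0.619 -0.474  0.   ]
crateL [ 0.563 -0.551  0.   ]
blue [ 0.456 -0.394  0.   ]
time: 1.47
ee_pos: [0.3034, -0.5157, 0.3992]
eef_rot: [0.985, 0.175, 0.0, 0.001]
ft_force: [-0.1, -0.3, 0.1]
width: 0.0868
grip_force: 0.0
time: 2.13
ee_pos: [0.5012, -0.3575, 0.3988]
eef_rot: [0.985, 0.175, 0.0, 0.0]
ft_force: [0.4, -0.7, 0.4]
width: 0.0873
grip_force: 0.0
```

```bash
python3 -m pendant '[[0.03,-0.011,0,0],[0.03,-0.011,0,0],[0.03,-0.011,0,0],[0.03,-0.011,0.01,0],[0.018,-0.007,0.03,0],[0.009,-0.0035,0.03,0],[0,0,0.025,0],[0,0,0,0]]'
python3 - <<'E'
from bench import r
import cv2,numpy as np
from h import *
t=r.camera("top")["img"][:,:,::-1];s=r.camera("side")["img"][:,:,::-1]
k=5
a=np.hstack([cv2.resize(t[150:250,400:480],None,fx=k,fy=k,interpolation=2),cv2.resize(s[140:240,320:400],None,fx=k,fy=k,interpolation=2)])
cv2.imwrite("pics/g0.png",a)
E
```

```text
time: 2.8
ee_pos: [0.6181, -0.2555, 0.2974]
eef_rot: [0.984, 0.176, -0.004, -0.002]
ft_force: [-0.4, -1.0, -1.3]
width: 0.0866
grip_force: 0.0
```

View pics/g0.png

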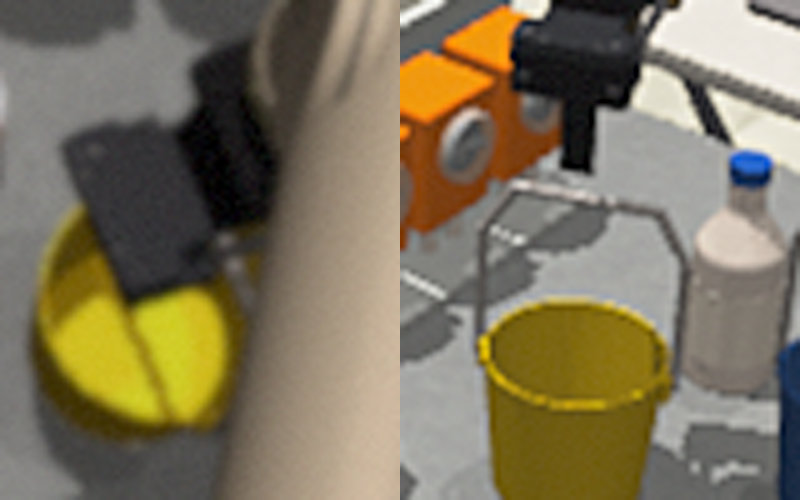

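The crop shows the fingers centred above the bar, with the near finger over the bar's middle. I'll descend and close.

```bash
python3 -m pendant '[[0.002,0,0.02,0],[0,0,0.02,0],[0,0,0.016,0],[0,0,0.01,0],[0,0,0,0]]'
python3 -m pendant '[[0,0,0,0],[0,0,0,0],[0,0,0,0],[0,0,0,0],[0,0,0,0],[0,0,0,0],[0,0,0,0]]' 0 50
```

```text
time: 3.32
ee_pos: [0.621, -0.2568, 0.2374]
eef_rot: [0.985, 0.175, -0.0, 0.0]
ft_force: [0.2, 0.2, 0.2]
width: 0.087
grip_force: 0.0
time: 3.9
ee_pos: [0.6214, -0.2561, 0.2377]
eef_rot: [0.985, 0.175, 0.0, 0.0]
ft_force: [0.6, -0.7, 0.2]
width: 0.0482
grip_force: 0.0
```

```bash
python3 -m pendant '[[0,0,0.003,0],[0,0,0.003,0],[0,0,0,0],[0,0,0,0],[0,0,0,0],[0,0,0,0],[0,0,0,0],[0,0,0,0]]'
python3 -m pendant '[[0,0,0,0],[0,0,0,0]]'
```

```text
time: 4.57
ee_pos: [0.6214, -0.256, 0.2316]
eef_rot: [0.985, 0.175, 0.0, 0.0]
ft_force: [-0.5, -0.3, 0.0]
width: 0.0066
grip_force: 49.8
time: 4.73
ee_pos: [0.6214, -0.2561, 0.2316]
eef_rot: [0.985, 0.175, 0.0, 0.0]
ft_force: [0.8, -0.8, 0.1]
width: 0.0067
grip_force: 49.9
```

```bash
python3 -m pendant '[[0,0,-0.006,0],[0,0,-0.012,0],[0,0,-0.018,0],[0,0,-0.018,0],[0,0,-0.018,0],[0,0,-0.018,0],[0,0,-0.012,0],[0,0,-0.006,0]]'
python3 -m pendant '[[0,0,0,0.03],[0,0,0,0.05],[0,0,0,0.064],[0,0,0,0.064],[0,0,0,0.064],[0,0,0,0.05],[0,0,0,0.03],[0,0,0,0]]'
```

```text
time: 5.4
ee_pos: [0.6217, -0.2562, 0.3424]
eef_rot: [0.985, 0.175, 0.001, 0.001]
ft_force: [0.7, 0.5, -0.9]
width: 0.0068
grip_force: 49.8
time: 6.07
ee_pos: [0.6212, -0.2561, 0.3392]
eef_rot: [1.0, -0.001, -0.0, -0.0]
ft_force: [0.4, -0.4, -1.6]
width: 0.0062
grip_force: 49.8
```

```bash
python3 -m pendant '[[0,-0.004,0,0],[0,-0.008,0,0],[0,-0.012,0,0],[0,-0.014,0,0],[0,-0.015,0,0],[0,-0.015,0,0],[0,-0.015,0,0],[0,-0.015,0,0]]'
python3 -m pendant '[[0,-0.015,0,0],[0,-0.015,0,0],[0,-0.015,0,0],[0,-0.014,0,0],[0,-0.012,0,0],[0,-0.009,0,0],[0,-0.006,0,0],[0,-0.003,0,0]]'
python3 -m pendant '[[0,0,0.006,0],[0,0,0.012,0],[0,0,0.012,0],[0,0,0.006,0],[0,0,0,0],[0,0,0,0],[0,0,0,0]]'
python3 - <<'E'
from bench import r
import cv2,numpy as np
t=r.camera("top")["img"][:,:,::-1];s=r.camera("side")["img"][:,:,::-1]
k=5
a=np.hstack([cv2.resize(t[150:270,250:410],None,fx=4,fy=4,interpolation=2)[:480,:400],cv2.resize(s[160:280,260:360],None,fx=4,fy=4,interpolation=2)])
a=np.hstack([cv2.resize(t[140:240,290:390],None,fx=4,fy=4,interpolation=2),cv2.resize(s[170:270,270:370],None,fx=4,fy=4,interpolation=2)])
cv2.imwrite("pics/h0.png",a)
E
```

```text
time: 6.73
ee_pos: [0.6213, -0.1559, 0.3397]
eef_rot: [1.0, 0.0, 0.0, -0.0]
ft_force: [0.5, -0.7, -1.5]
width: 0.0062
grip_force: 49.8
time: 7.4
ee_pos: [0.6214, -0.0681, 0.3396]
eef_rot: [1.0, 0.0, 0.0, -0.0]
ft_force: [0.6, 0.9, -1.2]
width: 0.0063
grip_force: 49.8
time: 7.98
ee_pos: [0.6215, -0.0693, 0.3039]
eef_rot: [1.0, -0.0, 0.0, 0.0]
ft_force: [-0.8, 0.1, -1.4]
width: 0.0061
grip_force: 49.8
```

View pics/h0.png

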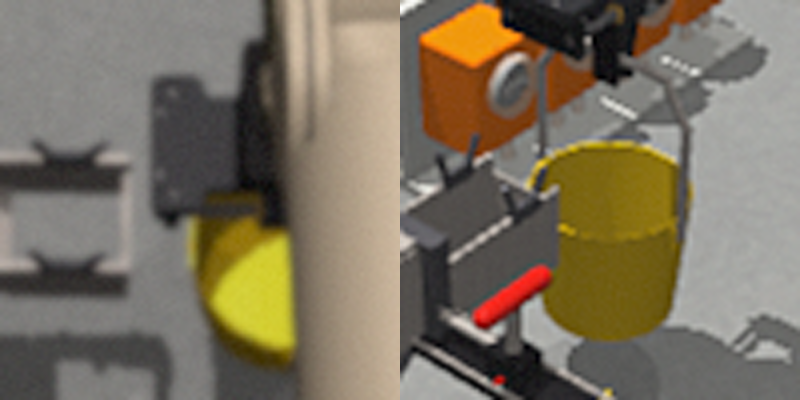

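```bash
python3 -m pendant '[[0,0,0.004,0],[0,0,0.004,0],[0,0,0,0],[0,0,0,0]]'
cat > tilt.py <<'E'
from bench import r
from h import *
def fit(bar,cams=("side",)):
    for n in cams:
        img=r.camera(n)["img"];hsv=cv2.cvtColor(img,cv2.COLOR_RGB2HSV)
        m=r.outline_of("yellow_pail",n)
        print(n,[(round(o["score"],2),np.round(o["bbox"],1).tolist()) for o in m[:1]])
        Y=cv2.inRange(hsv,(22,120,60),(34,255,255))
        a=np.linspace(0,2*np.pi,60)
        for d in range(-12,13,3):
            T=R.from_euler("x",d,degrees=True).as_matrix()
            pts=[]
            for z,rad in((-.125,.067),(-.238,.049)):
                pts+=[proj(n,bar+T@np.array([rad*np.cos(t),rad*np.sin(t),z])) for t in a]
            h=cv2.convexHull(np.array(pts,np.float32)).astype(int)
            M=np.zeros_like(Y);cv2.fillPoly(M,[h],255)
            x,y,w,hh=cv2.boundingRect(h)
            print(d,"IoU %.3f"%((M&Y).astype(bool).sum()/(M|Y&cv2.dilate(M,np.ones((25,25)))).astype(bool).sum()),[x+w/2,y+hh/2,w,hh])
E
python3 - <<'E'
from tilt import *
p=np.array(r.read_state()["ee_pos"]);print(p);fit(p+[0,0,.0084])
E
```

```text
time: 8.42
ee_pos: [0.6212, -0.0691, 0.2951]
eef_rot: [1.0, -0.0, -0.0, 0.0]
ft_force: [-0.5, -1.0, -1.6]
width: 0.0065
grip_force: 49.8
[ 0.62116121 -0.06912897  0.29513774]
side [(0.76, [324.3, 222.5, 37.0, 72.7])]
-12 IoU 0.555 [327.0, 224.5, 42, 49]
-9 IoU 0.632 [326.0, 226.5, 42, 49]
-6 IoU 0.695 [325.0, 228.5, 42, 49]
-3 IoU 0.766 [323.5, 230.0, 43, 50]
0 IoU 0.807 [322.0, 231.5, 42, 49]
3 IoU 0.774 [321.0, 232.5, 42, 49]
6 IoU 0.684 [319.5, 234.5, 43, 49]
9 IoU 0.599 [318.5, 235.5, 43, 49]
12 IoU 0.520 [317.0, 236.5, 42, 49]
```

Pail hangs upright (best fit 0°). Now over the hooks.

```bash
python3 -m pendant '[[0,-0.004,0,0],[0,-0.008,0,0],[0,-0.011,0,0],[0,-0.012,0,0],[0,-0.012,0,0],[0,-0.012,0,0],[0,-0.012,0,0],[0,-0.012,0,0]]'
python3 -m pendant '[[0,-0.012,0,0],[0,-0.012,0,0],[0,-0.011,0,0],[0,-0.009,0,0],[0,-0.006,0,0],[0,-0.004,0,0],[0,-0.002,0,0],[0,0,0,0]]'
python3 - <<'E'
from tilt import *
p=np.array(r.read_state()["ee_pos"]);print(p)
s=r.camera("side")["img"][:,:,::-1];t=r.camera("top")["img"][:,:,::-1]
cv2.imwrite("pics/h1.png",np.hstack([cv2.resize(s[180:280,240:340],None,fx=4,fy=4,interpolation=2),cv2.resize(t[150:250,260:360],None,fx=4,fy=4,interpolation=2)]))
E
```

```text
time: 9.18
ee_pos: [0.6213, 0.0155, 0.2956]
eef_rot: [1.0, 0.0, 0.0, -0.0]
ft_force: [0.6, -0.0, -1.9]
width: 0.0064
grip_force: 49.8
time: 9.85
ee_pos: [0.6214, 0.07, 0.2955]
eef_rot: [1.0, -0.0, 0.0, 0.0]
ft_force: [-0.3, -0.1, -2.3]
width: 0.0065
grip_force: 49.8
[0.62141789 0.07000642 0.29552579]
```

View pics/h1.png

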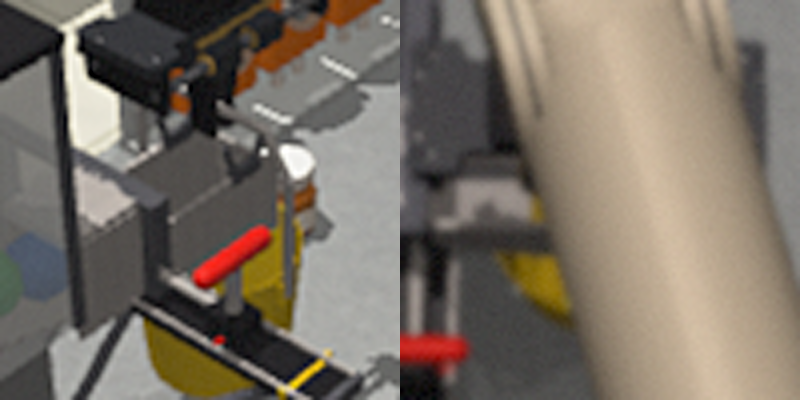

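The bar sits over both hooks (near hook at about (301,216) in the side view). I'll lower with force checks.

```bash
python3 -m pendant '[[0,-0.001,0.004,0],[0,0,0.006,0],[0,0,0.006,0],[0,0,0.005,0],[0,0,0.003,0],[0,0,0,0],[0,0,0,0]]'
python3 -m pendant '[[0,0,0.002,0],[0,0,0.002,0],[0,0,0,0],[0,0,0,0]]'
```

```text
time: 10.53
ee_pos: [0.6213, 0.0708, 0.2713]
eef_rot: [1.0, -0.0, -0.0, 0.0]
ft_force: [-0.1, 0.0, -2.0]
width: 0.0061
grip_force: 49.8
time: 10.87
ee_pos: [0.6214, 0.0709, 0.2675]
eef_rot: [1.0, -0.0, -0.0, 0.0]
ft_force: [-0.2, 1.1, -2.3]
width: 0.0065
grip_force: 49.8
```

```bash
python3 -m pendant '[[0,0,0.0015,0],[0,0,0,0],[0,0,0,0]]'
python3 -m pendant '[[0,0,0.0015,0],[0,0,0,0],[0,0,0,0]]'
```

```text
time: 11.12
ee_pos: [0.6214, 0.0709, 0.266]
eef_rot: [1.0, -0.0, -0.0, 0.0]
ft_force: [-0.7, 0.4, -2.2]
width: 0.0062
grip_force: 49.8
time: 11.37
ee_pos: [0.6215, 0.0709, 0.2648]
eef_rot: [1.0, -0.0, 0.0, 0.0]
ft_force: [1.0, 0.5, 0.2]
width: 0.0062
grip_force: 49.9
```

Seated (weight gone at bar height 0.273). Releasing.

```bash
python3 -m pendant '[[0,0,0,0],[0,0,0,0],[0,0,0,0],[0,0,0,0],[0,0,0,0]]' 0.4
python3 -m pendant '[[0,0,-0.004,0],[0,0,-0.01,0],[0,0,-0.015,0],[0,0,-0.02,0],[0,0,-0.02,0],[0,0,-0.02,0],[0,0,-0.015,0],[0,0,-0.006,0]]'
python3 - <<'E'
from tilt import *
s=r.camera("side")["img"][:,:,::-1];t=r.camera("top")["img"][:,:,::-1]
cv2.imwrite("pics/h2.png",np.hstack([cv2.resize(s[180:280,240:340],None,fx=4,fy=4,interpolation=2),cv2.resize(t[150:250,240:340],None,fx=4,fy=4,interpolation=2)]))
E
```

```text
time: 11.78
ee_pos: [0.6214, 0.0709, 0.2646]
eef_rot: [1.0, -0.0, 0.0, 0.0]
ft_force: [-0.1, 0.0, -0.4]
width: 0.0304
grip_force: 0.0
time: 12.45
ee_pos: [0.6219, 0.0712, 0.3781]
eef_rot: [1.0, -0.0, 0.002, -0.0]
ft_force: [0.3, -0.3, -0.4]
width: 0.0344
grip_force: 0.0
```

View pics/h2.png

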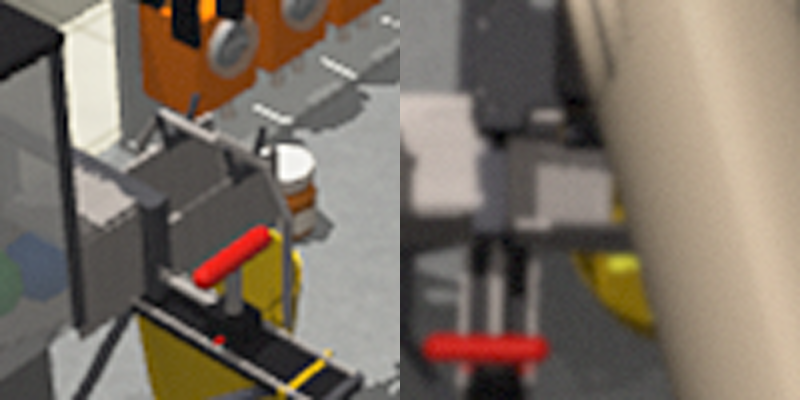

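Bar rests in both hooks (side view, about (282,207) and (301,220)); pail hangs plumb. Next, the gate.

```bash
python3 -m pendant '[[-0.01,0,-0.005,0],[-0.02,0,-0.005,0],[-0.025,0,-0.005,0],[-0.025,0,-0.005,0],[-0.02,0,-0.005,0],[-0.01,0,0,0]]' 1
python3 - <<'E'
from bench import r
import numpy as np
from h import *
s=r.read_state();print(np.round(s["joint_positions"],2),np.round(s["ee_pos"],4))
s=r.camera("side");r.camera("top")
for n in("side","top"):print(n,[(round(o["score"],2),np.round(o["bbox"],1).tolist()) for o in r.outline_of("gate_grip",n)[:1]])
E
```

```text
time: 13.05
ee_pos: [0.5091, 0.0712, 0.4004]
eef_rot: [1.0, 0.0, 0.001, 0.0]
ft_force: [-0.8, 0.3, -0.1]
width: 0.0671
grip_force: 0.0
[ 0.18  0.08 -0.43  1.43  0.03  1.64 -1.82] [0.5091 0.0712 0.4004]
side [(0.56, [296.4, 252.4, 31.3, 26.5])]
top [(0.49, [205.5, 207.0, 145.4, 151.6])]
```

```bash
python3 -m pendant '[[0,0,0,0.05],[0,0,0,0.05]]'; python3 -c "
from bench import r
print(r.read_state()['joint_positions'])"
```

```text
time: 13.42
ee_pos: [0.5121, 0.0707, 0.3984]
eef_rot: [0.999, -0.051, -0.001, -0.0]
ft_force: [-0.5, 0.7, -0.5]
width: 0.086
grip_force: 0.0
[ 0.17375545  0.08392038 -0.42916642  1.42313749  0.03445293  1.64360938
 -1.92510984]
```

```bash
python3 -m pendant '[[0,0,0,-0.071],[0,0,0,-0.1],[0,0,0,-0.1],[0,0,0,-0.1],[0,0,0,-0.1],[0,0,0,-0.1],[0,0,0,-0.1],[0,0,0,-0.1]]'
python3 -m pendant '[[0,0,0,-0.1],[0,0,0,-0.1],[0,0,0,-0.1],[0,0,0,-0.1],[0,0,0,-0.1],[0,0,0,-0.1],[0,0,0,-0.1],[0,0,0,-0.1]]'
python3 -m pendant '[[0,0,0,-0.1],[0,0,0,0],[0,0,0,0]]'
```

```text
time: 14.08
ee_pos: [0.5122, 0.0707, 0.3983]
eef_rot: [0.943, 0.331, -0.001, -0.0]
ft_force: [0.4, -0.2, 0.2]
width: 0.0871
grip_force: 0.0
time: 14.75
ee_pos: [0.5122, 0.0707, 0.3983]
eef_rot: [0.74, 0.673, -0.001, -0.001]
ft_force: [-0.7, -0.4, 0.6]
width: 0.0873
grip_force: 0.0
time: 15.0
ee_pos: [0.5119, 0.0708, 0.3986]
eef_rot: [0.708, 0.706, -0.0, -0.001]
ft_force: [0.5, -0.1, 0.2]
width: 0.0871
grip_force: 0.0
```

```bash
python3 -m pendant '[[0.01,0,0,0],[0.02,0,0,0],[0.025,0,0,0],[0.022,0,0.01,0],[0.015,0,0.02,0],[0.005,-0.001,0.025,0],[0,0,0.02,0],[0,0,0,0]]'
python3 - <<'E'
from tilt import *
print(r.read_state()["ee_pos"])
s=r.camera("side")["img"][:,:,::-1];t=r.camera("top")["img"][:,:,::-1]
cv2.imwrite("pics/g2.png",np.hstack([cv2.resize(s[180:280,240:340],None,fx=4,fy=4,interpolation=2),cv2.resize(t[170:270,220:320],None,fx=4,fy=4,interpolation=2)]))
E
```

```text
time: 15.67
ee_pos: [0.5088, 0.1686, 0.3205]
eef_rot: [0.707, 0.707, -0.003, -0.002]
ft_force: [-0.4, -0.7, -0.1]
width: 0.0865
grip_force: 0.0
[0.50882272 0.16857677 0.32045942]
```

View pics/g2.png

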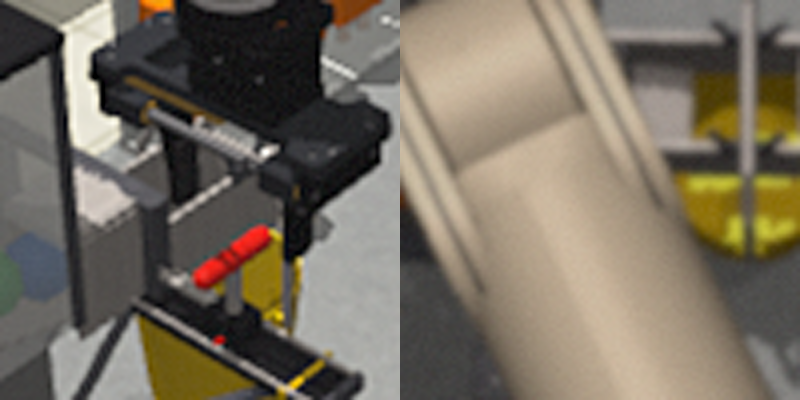

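```bash
python3 -m pendant '[[0,0,0,0],[0,0,0,0],[0,0,0,0],[0,0,0,0]]' 0.6
python3 -m pendant '[[0,0,0.006,0],[0,0,0.01,0],[0,0,0.01,0],[0,0,0.01,0],[0,0,0.005,0],[0,0,0,0],[0,0,0,0]]'
```

```text
time: 16.1
ee_pos: [0.5107, 0.1679, 0.3253]
eef_rot: [0.707, 0.707, 0.001, 0.0]
ft_force: [-0.0, -0.9, -0.4]
width: 0.0679
grip_force: 0.0
time: 16.68
ee_pos: [0.5103, 0.1679, 0.2832]
eef_rot: [0.707, 0.707, -0.0, -0.0]
ft_force: [1.2, 0.6, -0.2]
width: 0.0519
grip_force: 0.0
```

Down 8 mm more and close.

```bash
python3 -m pendant '[[0,0.0005,0.005,0],[0,0,0.003,0],[0,0,0,0],[0,0,0,0],[0,0,0,0],[0,0,0,0],[0,0,0,0],[0,0,0,0]]' 0 60
python3 -m pendant '[[0,0,0,0],[0,0,0,0],[0,0,0,0],[0,0,0,0]]'
```

```text
time: 17.35
ee_pos: [0.5113, 0.168, 0.2758]
eef_rot: [0.707, 0.707, 0.001, 0.0]
ft_force: [2.7, 1.0, -1.5]
width: 0.0144
grip_force: 59.9
time: 17.68
ee_pos: [0.5112, 0.168, 0.2758]
eef_rot: [0.707, 0.707, 0.0, 0.0]
ft_force: [3.5, 0.5, 0.3]
width: 0.0146
grip_force: 59.9
```

```bash
python3 -m pendant '[[0,-0.005,0,0],[0,-0.012,0,0],[0,-0.015,0,0],[0,-0.015,0,0],[0,-0.011,0,0],[0,-0.005,0,0],[0,-0.001,0,0],[0,0,0,0]]'
python3 - <<'E'
from h import *
from bench import r
print(r.read_state()["ee_pos"],r.read_state()["ft_force"])
s=r.camera("side")["img"][:,:,::-1];t=r.camera("top")["img"][:,:,::-1]
cv2.imwrite("pics/p1.png",np.hstack([cv2.resize(s[200:300,240:340],None,fx=4,fy=4,interpolation=2),cv2.resize(t[170:270,240:340],None,fx=4,fy=4,interpolation=2)]))
E
```

```text
time: 18.35
ee_pos: [0.4475, 0.1686, 0.2758]
eef_rot: [0.707, 0.707, 0.001, 0.001]
ft_force: [9.9, 3.7, -3.9]
width: 0.0143
grip_force: 59.9
[0.44747022 0.16863969 0.27575198] [ 9.92801768  3.66564592 -3.89282721]
```

View pics/p1.png

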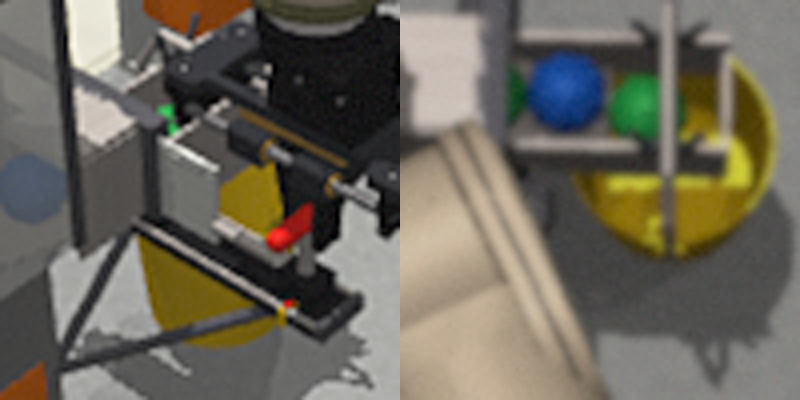

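The pointer (312,276) is at the yellow mark, and the balls are rolling: green (302,196), blue (281,193), with another behind. I'll hold and wait.

```bash
for i in 1 2 3; do python3 -m pendant '[[0,0,0,0],[0,0,0,0],[0,0,0,0],[0,0,0,0],[0,0,0,0],[0,0,0,0],[0,0,0,0],[0,0,0,0]]' | egrep 'time|ee_pos|ft'; done
python3 - <<'E'
from h import *
from bench import r
s=r.camera("side")["img"][:,:,::-1];t=r.camera("top")["img"][:,:,::-1]
for n in("side","top"):
  for b in("ball1","ball2"):print(n,b,[(round(o["score"],2),np.round(o["bbox"],1).tolist()) for o in r.outline_of(b,n)[:4]])
cv2.imwrite("pics/p2.png",np.hstack([cv2.resize(s[180:300,220:340],None,fx=3.33,fy=3.33,interpolation=2),cv2.resize(t[150:270,220:340],None,fx=3.33,fy=3.33,interpolation=2)]))
E
```

```text
time: 19.12
ee_pos: [0.4479, 0.1686, 0.2757]
ft_force: [10.1, 4.0, -4.7]
time: 19.78
ee_pos: [0.4479, 0.1686, 0.2757]
ft_force: [8.9, 4.8, -3.8]
time: 20.45
ee_pos: [0.4478, 0.1686, 0.2757]
ft_force: [9.4, 4.7, -3.9]
side ball1 [(0.66, [253.1, 262.2, 156.5, 171.3])]
side ball2 [(0.66, [253.1, 262.2, 156.5, 171.3])]
top ball1 [(0.75, [317.7, 198.7, 16.2, 14.3]), (0.59, [298.8, 219.9, 18.6, 10.8]), (0.51, [315.0, 220.6, 16.3, 13.0]), (0.2, [229.3, 182.9, 194.8, 102.1])]
top ball2 [(0.75, [317.7, 198.7, 16.2, 14.3]), (0.59, [298.8, 219.9, 18.6, 10.8]), (0.51, [315.0, 220.6, 16.3, 13.0]), (0.2, [229.3, 182.9, 194.8, 102.1])]
```

View pics/p2.png

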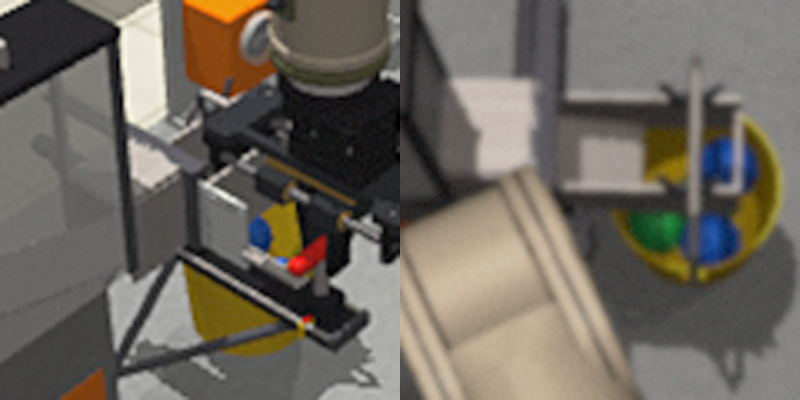

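```bash
python3 -m pendant '[[0,0,0,0],[0,0,0,0]]' | egrep 'time|ee_pos|ft'
python3 - <<'E'
from h import *
from bench import r
for n in("side","top"):
  im=r.camera(n)["img"];im0=cv2.imread(f"pics/{n}0.png")[:,:,::-1].copy()
  for c,lo,hi in(("green",(45,110,40),(85,255,255)),("blue",(100,110,50),(122,255,255))):
    for tag,i in(("0",im0),("now",im)):
      m=cv2.inRange(cv2.cvtColor(i,cv2.COLOR_RGB2HSV),lo,hi)
      k,_,st,ce=cv2.connectedComponentsWithStats(m)
      print(n,c,tag,[(np.round(ce[j]).astype(int).tolist(),int(st[j,4])) for j in range(1,k) if st[j,4]>=8])
im=r.camera("top")["img"]
h=cv2.cvtColor(im,cv2.COLOR_RGB2HSV)[180:236:2,282:338:2]
for row in h: print("".join("#" if v<50 or s<50 else "Y" if 15<=hh<38 else "G" if hh<90 else "B" if hh<125 else "?" for hh,s,v in row))
E
```

```text
time: 20.92
ee_pos: [0.4479, 0.1686, 0.2757]
ft_force: [10.3, 3.7, -4.0]
side green 0 [([78, 321], 169), ([257, 358], 1699), ([97, 363], 555), ([177, 414], 1343)]
side green now [([78, 321], 169), ([257, 358], 1703), ([97, 363], 554), ([177, 414], 1342)]
side blue 0 [([140, 112], 44113), ([389, 173], 48), ([413, 226], 1385), ([122, 319], 773), ([134, 351], 136)]
side blue now [([140, 112], 44116), ([389, 173], 48), ([413, 226], 1387), ([298, 250], 46), ([122, 319], 774), ([134, 351], 137)]
top green 0 [([74, 130], 151), ([101, 156], 222), ([188, 267], 2345), ([86, 264], 371)]
top green now [([74, 130], 151), ([101, 157], 212), ([297, 218], 151), ([188, 267], 2349), ([86, 264], 364)]
top blue 0 [([124, 143], 606), ([517, 209], 133), ([474, 281], 1640), ([501, 276], 139)]
top blue now [([124, 143], 598), ([315, 198], 95), ([325, 200], 29), ([517, 209], 133), ([314, 221], 142), ([473, 281], 1555), ([501, 276], 136)]
############################
############################
############################
####################YYY#####
######YYYYYYY##YYYY##YYY####
#####YYYYYYYY#YYYGY##YYYY###
#####YYYYYYYY#YYBBB##YYYY###
######YYYYYYY##BBBBB#BYYYY##
######YYYYYYY#BBBBBB#BBYYY##
######YYYYYYY#BBBBBB#BBYYY##
######YYYYYYY#BBBBB##BBYYYY#
#####YYYYYYYY##BBBB##BBYYYY#
#####YYYYYYY###B#BB##B#YYYY#
#####################BYYYYY#
####################YYYYYYY#
###################GYYYYYYY#
#YY################YYYYYYYY#
#YYYGGGGGGGG##BBBB#YYYYYYY##
#YYYGGGGGGGGG#BBBBBYYYYYYY##
#YYYGGGGGGGGB#BBBBBBYYYYYY##
##YYGGGGGGGBB#BBBBBBYYYYY###
###YYGGGGGGBB#BBBBBBYYYY####
###YYYGGGGY#B#BBBBBBGYYY####
####YYYYYYYY##BBBBB#YYY#####
#####YYYYYYYY#BBB#YYYY######
######YYYYYYYYYYYYYYY#######
#######YYYYYYYYYYYYY########
#########YYYYYYYYY##########
```

Run:
```python
from h import *
c=np.array([.622,.071])
for z,l in((.037,"floor"),(.061,"ball layer1"),(.149,"rim"),(.190,"mouth")):print(l,proj("top",[*c,z]).round(1),"px/m",round(588.8/(1.6-z),0))
for p in((297,216),(314,221),(317,198)):
  for z in(.061,.085,.1):print(p,z,(onz("top",p,z)[:2]-c).round(4))
```

```text
floor [308.1 214.6] px/m 377.0
ball layer1 [308.  212.5] px/m 383.0
rim [307.6 204.5] px/m 406.0
mouth [307.4 200.4] px/m 418.0
(297, 216) 0.061 [-0.0097  0.0295]
(297, 216) 0.085 [-0.0153  0.0287]
(297, 216) 0.1 [-0.0188  0.0282]
(314, 221) 0.061 [-0.0231 -0.0162]
(314, 221) 0.085 [-0.0285 -0.0163]
(314, 221) 0.1 [-0.0319 -0.0163]
(317, 198) 0.061 [ 0.0405 -0.0238]
(317, 198) 0.085 [ 0.0341 -0.0238]
(317, 198) 0.1 [ 0.0301 -0.0237]
```

```bash
python3 -m pendant '[[0,-0.0005,0,0],[0,0,0,0],[0,0,0,0],[0,0,0,0]]'
python3 -c "
from bench import r
print(r.close_job())"
```

```text
time: 21.4
ee_pos: [0.4474, 0.1686, 0.2757]
eef_rot: [0.707, 0.707, 0.002, 0.0]
ft_force: [10.7, 5.1, -4.2]
width: 0.0148
grip_force: 59.9
the job is handed in; nothing more can be done
None
```

Job handed in at 21.4 s with the yellow pail hanging on both hooks and the gate held at the yellow mark; I saw three balls in the pail and infer the fourth (green) is hidden beneath them, as the visible bin and chute were empty and no loose ball showed in either view.

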